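Clamp the jar of clean teats shut

ROBOT

A 6-joint arm with a two-finger parallel gripper is mounted at the origin on the work surface. World frame = base frame: x ahead of the robot, y to its left, z up, the work surface at z = 0. Lengths are in m, angles in rad, forces in N, time in s.
With the tool pointing down it reaches from about 0.25 to 0.775 m from the base axis. Payload 4 kg.
Tool frame: the origin (TCP) lies midway between the tips of the shut fingers; the grasp point (between the pads) lies 19 mm behind it; z points along the fingers, y is the line along which they close (so a half turn about z gives the same grasp; the last joint's range is limited). The gripper opens to 94 mm and grips with 3 to 60 N. Pads are 16 mm wide; open, the fingers measure 119 mm over their backs; the gripper's body (75 mm by 177 mm) begins 78 mm behind the grasp point.
Start: joints at [-1.329, 0.087, 1.371, -0, 1.684, -0.103], TCP at [0.186, -0.518, 0.206] pointing down, gripper open.
Joint ranges: [-3.1, 3.1], [-0.76, 2.03], [0.27, 2.55], [-1.08, 4.22], [0.17, 2.65], [-2.57, 2.57]. Speed limits (rad/s): [2.79, 2.79, 3.14, 3.14, 3.14, 3.14].

INTERFACE

Orientations are given as [roll, pitch, yaw] about the fixed x, y, z axes, in that order (R = Rz(yaw) Ry(pitch) Rx(roll)).
In Python, from bench import sensors, eyes, job gives the robot as it stands.
- The arm moves only by the tool arm_command, never from a script. Its argument "series" is a list of rows, each a list of 7 numbers: the opening, from 0 (shut) to 1 (fully open), then the shift along the tool's x, y, z in cm, then the turn, a rotation vector about the tool's x, y, z in rad. In form: [[fingers, dx, dy, dz, wx, wy, wz], ...]. A call has 1 to 20 rows; each row shifts and turns the commanded pose from where the row before left it, along the tool's axes as they then stand; what a row does not reach is not made up. A row lasts 1/10 s, in which the tool goes at most 50 mm and 8.59 degrees, less where a joint would pass 70% of its speed; a pose out of reach is approached as far as the arm can. A call with a gripper value outside its range is refused whole. The fingers move at their own pace and stop on an object; the grip force is fixed at half the most. Time passes only in rows, so rows that do not move let the fingers close. It gives the time, the measured TCP pose, the force and the opening at its end, in the units of the state.
- sensors.get_obs(): the state, without advancing time (a new reading comes with each control period).
- eyes.snapshot(name): name is "scene" or "top" or "wrist"; returns the picture (480x640x3 uint8, blue, green, red); there is no depth.
- eyes.get_calibration(name): a dict with "mtx" (3x3 intrinsics, pixels), "R" (3x3) and "t" (3): a world point X has camera coordinates R X + t. Camera axes: x right, y down, z forward; pixel columns grow to the right and rows downward; lengths in m; the calibration is good to about 2 mm. A picture is of the moment at which its call begins: read the wrist's pose just before it. get_calibration takes no time and is no camera call; for the wrist camera it gives the pose at the moment of the call.
- job.close_job(): hands the job in, once; it reports no verdict.
The state is a dict: "time": time; "joint_positions": joint angles; "qvel": joint speeds; "joint_torque": joint torques, N m; "tool_pos": TCP position; "ee_rot": TCP orientation; "wrist_force": force on the tool from outside, world axes, zero at the start; "wrist_torque": the same for the moment, N m; "width": finger opening in m.
Only numpy, scipy, OpenCV 4.12 (cv2) and the standard library are available. Lean on these libraries where they do the work, as an engineer would, in place of code of your own. Each camera call takes 0.05 s, during which the arm holds its last target. There are 200 camera calls.

TASK

The taller of the two clip-top jars holds the clean bottle teats. Swing its wire clasp down over centre until it snaps shut against the front of the jar, so that its lid is clamped; leave the clasp of the low, wide empty jar open as it is, and leave the white jug standing where it is.

Things in the scene. Friction and masses are not known exactly. Their poses are not given: they have to be found in the camera images.
- tall_jar: The taller clip-top glass jar: 90 mm across, 149 mm high with its round glass lid, five white teats inside, standing in a 114 mm foot ring screwed to the counter (it does not move). Origin at the centre of its underside, z up; the steel clasp is on its front, the -x side of its own frame. The lid lies on the jar already and sinks 6 mm onto its springy gasket when clamped.
- tall_pin (a point): Middle of the tall jar's clasp hinge pin, at (-54, 0, 115) mm in the jar's frame, axes as the jar's; the pin lies along y. The lever is a wire loop 42 mm wide (along y) reaching 46 mm from the pin; its end is filled by a flat steel thumb tab 38 mm wide, 3 mm thick, 27 to 47 mm from the pin. A thinner wire link runs from the lever over the lid's rim.
- tall_clasp (a joint): Clasp lever angle of the tall jar, rad. 0: open, points out from the jar's front, 16 degrees above level; 0.28: level; 1.85: fully shut, hanging straight down along the jar, 7 mm off the glass. Starts near 0 (0 to 0.15); let go before dead centre, it springs back open. Pushed down it resists with 6 to 10 N at the tab (most near 1); past dead centre, 1.53, it snaps to 1.85 by itself and stays.
- squat_jar: The lower, wider clip-top jar, empty: 112 mm across, 100 mm high, in a 136 mm foot ring, also fixed. Same clasp on its own -x side, hinge pin at (-65, 0, 66) mm in its frame. A bystander. Origin at the centre of its underside.
- squat_clasp (a joint): Angle of the squat jar's clasp lever, rad, same meaning; starts near 0 and is to stay open.
- jug: Small white ceramic jug, loose, 72 mm across the belly, 95 mm high, with a handle on its +y side. A bystander. Origin at the centre of its underside.
Not all that is in view belongs to the job. What is shaped like the tall_jar but pink or yellow is not meant.

How it is judged:
By the outcome, as a careful person would: the job done as asked, in the order asked, and still so for the second after the job is handed in, with the robot touching nothing.
It also fails if it takes over 32 s, if anything falls off the work surface, if the arm or the gripper's body presses on something with over 40 N, if the wrist force passes 120 N, or if a joint passes its speed limit or range.

## Working session

There is one attempt and no reset: what is moved stays moved. The work goes in short steps, Python scripts to look and compute and a tool call to move; the robot and the scene stay as the last step left them, time stands still between calls to the robot, and variables do not carry over. Pictures are saved under pics/ and viewed, on a budget of 10 in all, crops included, one or two more only if the job needs it, and the job is handed in when it is done.

Besides the shell and the picture viewer there is one more tool, called as a command line: name --pt "numbers of a row" for each row, then --argument value for the rest. arm_command: Moves the arm, as the interface text tells. Its arguments: {"type":"object","properties":{"series":{"type":"array","items":{"type":"array","items":{"type":"number"}}}},"required":["series"]}

```bash
mkdir -p pics; python3 - <<'E'
from bench import sensors, eyes
import cv2
for n in("scene","top"):
    cv2.imwrite(f"pics/{n}0.png",eyes.snapshot(n)); c=eyes.get_calibration(n); print(n,c["mtx"].round(1).tolist(),c["R"].round(3).tolist(),c["t"].round(3).tolist())
o=sensors.get_obs(); print(o)
E
```

```text
scene [[439.3, 0.0, 312.1], [0.0, 439.3, 239.3], [0.0, 0.0, 1.0]] [[0.747, 0.665, -0.007], [0.625, -0.706, -0.333], [-0.226, 0.244, -0.943]] [-0.327, -0.364, 1.25]
top [[533.6, 0.0, 324.6], [0.0, 533.6, 237.0], [0.0, 0.0, 1.0]] [[-0.014, -1.0, 0.019], [-0.984, 0.01, -0.181], [0.18, -0.022, -0.983]] [-0.119, 0.57, 1.295]
{'time': 0.1, 'joint_positions': array([-1.32909790e+00,  8.78994176e-02,  1.37203287e+00, -1.89903447e-05,
        1.68361022e+00, -1.03101535e-01]), 'qvel': array([ 7.65169454e-05, -4.59300676e-03, -2.31450534e-03,  7.34713193e-05,
        2.19141023e-03,  6.54047978e-04]), 'joint_torque': array([ 1.26185252e-03, -3.41251588e+01, -3.03302836e+01,  7.20754266e-02,
        3.04628082e-02, -9.41072381e-05]), 'tool_pos': array([ 0.18577943, -0.51717117,  0.20444685]), 'ee_rot': array([-3.13965121e+00, -1.81903241e-04,  3.44797665e-01]), 'wrist_force': array([-0.28802531,  0.19438694, -0.14036946]), 'wrist_torque': array([ 0.04685751,  0.01715274, -0.04239049]), 'width': 0.09414117449902272}
```

View pics/scene0.png

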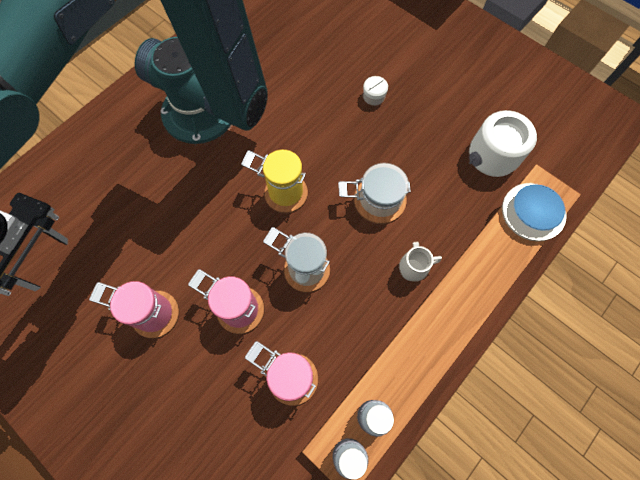

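View pics/top0.png

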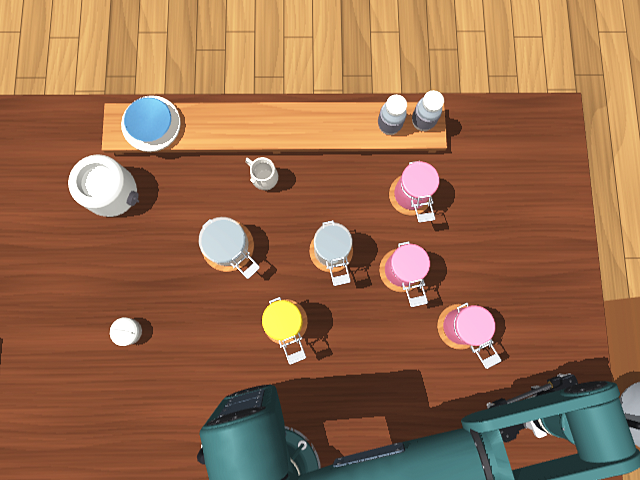

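The top view looks along the counter. Candidates for the tall jar are:
- clear, small lid: scene (306,255), top (333,244)
- clear, wide lid (the squat jar): scene (385,188), top (224,240)
- pink: scene (133,305), (231,300) and (290,378)
- yellow: scene (283,168)

I choose the clear, narrower one at scene (306,255). Next I'll check it in a crop and triangulate.

```bash
cat > h.py <<'E'
import numpy as np, cv2
from bench import sensors, eyes
def P(c): return c["mtx"]@np.c_[c["R"],c["t"]]
def tri(ca,a,cb,b):
    X=cv2.triangulatePoints(P(ca),P(cb),np.array(a,float).reshape(2,1),np.array(b,float).reshape(2,1)).ravel(); return X[:3]/X[3]
def onz(c,p,z):
    d=c["R"].T@np.linalg.inv(c["mtx"])@[p[0],p[1],1]; o=-c["R"].T@c["t"]; return o+d*(z-o[2])/d[2]
def proj(c,X):
    u=P(c)@np.r_[X,1]; return u[:2]/u[2]
E
python3 - <<'E'
from h import *
s,t=[eyes.get_calibration(n) for n in("scene","top")]
for n,a,b in[("tall lid",(306,252),(333,243)),("tall tab",(275,238),(341,277)),("squat lid",(386,185),(224,240)),("squat tab",(348,188),(248,266)),("jug",(418,263),(263,173)),("pink lid",(231,298),(411,264)),("yel lid",(283,166),(282,320)),("yel tab",(253,160),(295,353))]:
    X=tri(s,a,t,b); print(n,X.round(3),(proj(s,X)-a).round(1),(proj(t,X)-b).round(1))
A=cv2.imread("pics/scene0.png")[205:305,245:345];B=cv2.imread("pics/top0.png")[205:305,290:390]
cv2.imwrite("pics/c1.png",cv2.resize(np.hstack([A,B]),(800,400),interpolation=cv2.INTER_CUBIC))
E
```

```text
tall lid [ 0.541 -0.142  0.134] [-1.8  0.5] [-1.  -0.6]
tall tab [ 0.462 -0.16   0.116] [-1.9  0.5] [-1.1 -0.6]
squat lid [0.561 0.125 0.087] [-2.4  0.5] [-1.3 -1.1]
squat tab [0.496 0.065 0.076] [-1.   0.2] [-0.5 -0.4]
jug [0.74  0.032 0.054] [-1.5  0.3] [-0.7 -0.6]
pink lid [ 0.489 -0.324  0.131] [-2.3  0.7] [-1.3 -0.6]
yel lid [ 0.362 -0.022  0.143] [-1.6  0.4] [-0.9 -0.6]
yel tab [ 0.287 -0.05   0.121] [-1.6  0.5] [-1.  -0.6]
```

View pics/c1.png

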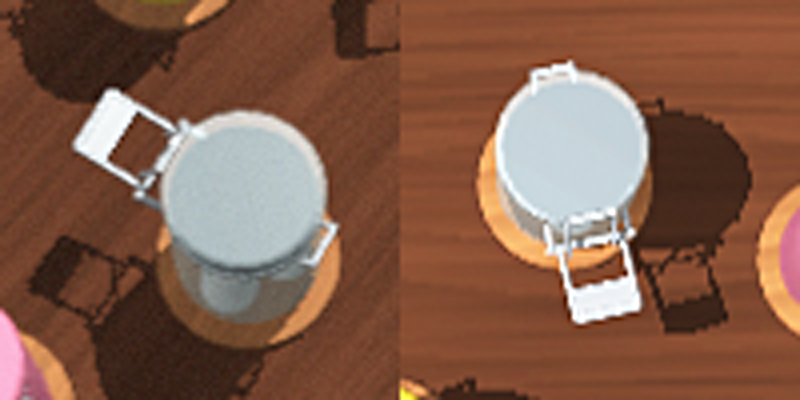

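The crop shows the clear jar with teats inside and its clasp open. The tab is at scene (272,237) and top (341,280). The lid centre is at scene (306,252) and top (333,243). Measured lid height (0.134–0.14) and the 8–9 cm reach to the tab fit the text. Now moving above it with the fingers shut.

arm_command --pt "0 0 0 -1.5 0 0 0" --pt "0 0 0 -1.5 0 0 0" --pt "0 2.4 -1.75 0 0 0 0" --pt "0 2.4 -1.75 0 0 0 0" --pt "0 2.4 -1.75 0 0 0 0" --pt "0 2.4 -1.75 0 0 0 0" --pt "0 2.4 -1.75 0 0 0 0" --pt "0 2.4 -1.75 0 0 0 0" --pt "0 2.4 -1.75 0 0 0 0" --pt "0 2.4 -1.75 0 0 0 0" --pt "0 2.4 -1.75 0 0 0 0" --pt "0 2.4 -1.75 0 0 0 0" --pt "0 2.4 -1.75 0 0 0 0" --pt "0 2.4 -1.75 0 0 0 0" --pt "0 2.4 -1.75 0 0 0 0" --pt "0 0 0 0 0 0 0" --pt "0 0 0 0 0 0 0"

```text
time: 1.8
tool_pos: [0.403, -0.1982, 0.2369]
ee_rot: [3.139, -0.001, 0.346]
wrist_force: [0.7, -0.4, 0.9]
width: 0.0002
```

```bash
python3 - <<'E'
from h import *
s,t=[eyes.get_calibration(n) for n in("scene","top")]
for n,a,b in[("tall lid",(305.8,252.5),(333.3,242.5)),("tall tab",(272,237),(341.2,280.5))]:
    X=tri(s,a,t,b); print(n,X.round(4),(proj(s,X)-a).round(1))
    print(onz(s,a,.147).round(3),onz(t,b,.147).round(3),onz(s,a,.126).round(3),onz(t,b,.126).round(3))
c=eyes.get_calibration("wrist"); cv2.imwrite("pics/w1.png",eyes.snapshot("wrist")); o=sensors.get_obs(); print(o["time"],o["tool_pos"],o["ee_rot"],o["wrist_force"])
np.savez("w1.npz",**c); print((-c["R"].T@c["t"]).round(3),proj(c,[.46,-.16,.125]),proj(c,[.541,-.142,.149]))
E
```

```text
tall lid [ 0.5421 -0.1425  0.1344] [-1.6  0.5]
[ 0.547 -0.142  0.147] [ 0.539 -0.144  0.147] [ 0.542 -0.137  0.126] [ 0.542 -0.145  0.126]
tall tab [ 0.4541 -0.1607  0.1105] [-1.5  0.5]
[ 0.467 -0.165  0.147] [ 0.449 -0.161  0.147] [ 0.461 -0.161  0.126] [ 0.451 -0.162  0.126]
1.85 [ 0.4027183  -0.19863132  0.23664293] [ 3.13971488e+00 -4.97320902e-04  3.44898779e-01] [-0.04051172 -0.10718253 -0.15228869]
[ 0.464 -0.176  0.417] [299.95275378 145.26584173] [313.34338262   5.68556859]
```

View pics/w1.png

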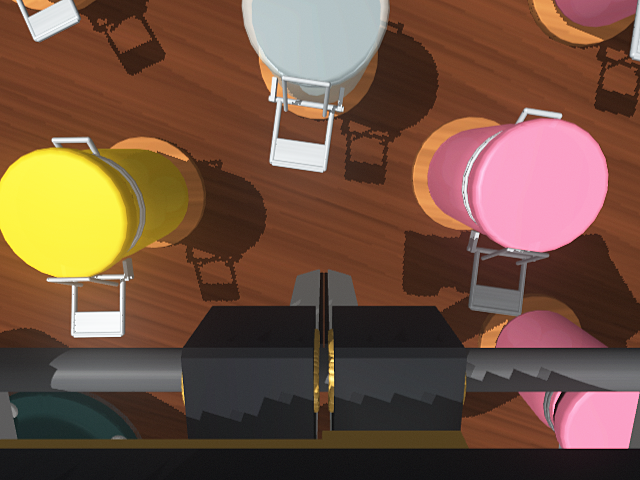

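The wrist view shows the tab at about (299,155), with its outer corners at (270,164) and (326,171). The pin ends are at about (270,107) and (342,111). The fingers are shut at (323,275). Next I'll extract the tab by mask and fix the position and yaw.

```bash
python3 - <<'E'
from h import *
I=cv2.imread("pics/w1.png"); c=np.load("w1.npz"); c={k:c[k] for k in c}
R=I[132:180,255:345]; m=((R.min(2)>150)).astype(np.uint8)
m=cv2.morphologyEx(m,cv2.MORPH_OPEN,np.ones((9,9)))
n,l,st,ce=cv2.connectedComponentsWithStats(m); print(st,ce)
k=1+st[1:,4].argmax(); ys,xs=np.where(l==k); r=cv2.minAreaRect(np.c_[xs+255,ys+132].astype(np.float32)); b=cv2.boxPoints(r); print(b.round(1))
for p in list(b)+[r[0]]: print(onz(c,p,.126).round(4))
t=eyes.get_calibration("top"); s=eyes.get_calibration("scene")
print("tri wt",tri(c,r[0],t,(341.2,280.5)).round(4),"ws",tri(c,r[0],s,(272,237)).round(4))
A=[onz(c,p,.115) for p in((270,107),(342,111))]; print("pin",A,(A[0]+A[1])/2)
E
```

```text
[[   0    0   90   48 2773]
 [  15    7   58   32 1547]] [[45.09664623 23.97223224]
 [43.43051067 22.65352295]]
[[268.2 164.3]
 [272.1 137. ]
 [328.7 145.1]
 [324.8 172.4]]
[ 0.4397 -0.143   0.126 ]
[ 0.4587 -0.1397  0.126 ]
[ 0.4671 -0.1792  0.126 ]
[ 0.4481 -0.1831  0.126 ]
[ 0.4535 -0.1612  0.126 ]
tri wt [ 0.4524 -0.1618  0.1182] ws [ 0.4537 -0.1583  0.1061]
pin [array([ 0.47791975, -0.1303323 ,  0.115     ]), array([ 0.49298489, -0.18016946,  0.115     ])] [ 0.48545232 -0.15525088  0.115     ]
```

arm_command --pt "0 0 0 0 0 0 0.07" --pt "0 0 0 0 0 0 0.065" --pt "0 2.6 -1.3 0 0 0 0" --pt "0 2.6 -1.3 0 0 0 0" --pt "0 0 0 2 0 0 0" --pt "0 0 0 2 0 0 0" --pt "0 0 0 2 0 0 0" --pt "0 0 0 2 0 0 0" --pt "0 0 0 0.4 0 0 0" --pt "0 0 0 0 0 0 0" --pt "0 0 0 0 0 0 0"

```text
time: 2.95
tool_pos: [0.4485, -0.1627, 0.1528]
ee_rot: [3.14, -0.002, 0.209]
wrist_force: [-0.5, 0.2, 0.6]
width: 0.0003
```

```bash
python3 - <<'E'
from h import *
w=eyes.snapshot("wrist"); s=eyes.snapshot("scene")[200:320,240:360]
cv2.imwrite("pics/c2.png",np.hstack([w[0:400,120:520],cv2.resize(s,(400,400),interpolation=cv2.INTER_CUBIC)])); o=sensors.get_obs(); print(o["time"],o["tool_pos"],o["ee_rot"],o["wrist_force"])
d=np.array([.488,-.154])-o["tool_pos"][:2]; print("out,side",d@[.978,.208],d@[.208,-.978])
E
```

```text
3.05 [ 0.44878604 -0.16250729  0.15306509] [ 3.13971622e+00 -2.13366293e-03  2.09290574e-01] [ 0.48392328  1.10827562 -0.28294544]
out,side 0.04012076519836432 -0.00016363072919271267
```

View pics/c2.png

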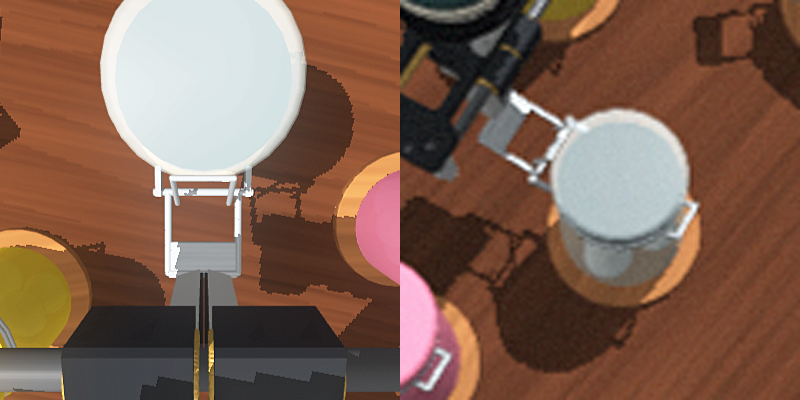

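The fingers are laterally centred on the tab, which spans (167–242, 242–275) with the tips at (203,275). I'll check the radial offset by projection before pressing.

```bash
python3 - <<'E'
from h import *
c=eyes.get_calibration("wrist"); o=sensors.get_obs(); p=o["tool_pos"]; u=np.array([.978,.208,0])
for k in(-8,0,8): print("tcp",k,proj(c,p+u*k/1000)-[120,0])
for z in(.120,.126,.130): print(z,[((p-onz(c,(324,v),z))@u*1000).round(1) for v in(243,275)])
print(((p-onz(c,(326,193),.115))@u*1000).round(1))
E
```

```text
tcp -8 [203.29010492 302.99272818]
tcp 0 [203.28786879 287.22319673]
tcp 8 [203.28558997 271.1526078 ]
0.12 [np.float64(-13.8), np.float64(4.6)]
0.126 [np.float64(-15.2), np.float64(2.7)]
0.13 [np.float64(-16.2), np.float64(1.4)]
-40.7
```

arm_command --pt "0 0 0 1.2 0 0 0" --pt "0 0 0 1.2 0 0 0" --pt "0 0 0 1.25 0 0 0" --pt "0 0.05 0 0.45 0 0 0" --pt "0 0.07 0 0.45 0 0 0" --pt "0 0.1 0 0.4 0 0 0" --pt "0 0.15 0 0.37 0 0 0" --pt "0 0.2 0 0.33 0 0 0" --pt "0 0.23 0 0.3 0 0 0" --pt "0 0.26 0 0.28 0 0 0" --pt "0 0 0 0 0 0 0"

```text
time: 4.15
tool_pos: [0.4585, -0.1598, 0.0893]
ee_rot: [3.141, 0.0, 0.21]
wrist_force: [-1.5, -0.1, 6.4]
width: 0.0004
```

arm_command --pt "0 0.3 0 0.25 0 0 0" --pt "0 0.33 0 0.2 0 0 0" --pt "0 0.34 0 0.17 0 0 0" --pt "0 0.3 0 0.1 0 0 0" --pt "0 0.25 0 0.07 0 0 0" --pt "0 0 0 0 0 0 0" --pt "0 0 0 0 0 0 0"

```text
time: 4.85
tool_pos: [0.4732, -0.1561, 0.0807]
ee_rot: [-3.141, 0.0, 0.21]
wrist_force: [0.2, -0.0, 0.1]
width: 0.0005
```

```bash
python3 - <<'E'
from h import *
w=eyes.snapshot("wrist"); s=eyes.snapshot("scene")[200:320,240:360]
cv2.imwrite("pics/c3.png",np.hstack([w[0:400,120:520],cv2.resize(s,(400,400),interpolation=cv2.INTER_CUBIC)])); o=sensors.get_obs(); print(o["time"],o["tool_pos"],o["ee_rot"],o["wrist_force"])
d=np.array([.488,-.154])-o["tool_pos"][:2]; print("out,side",d@[.978,.208],d@[.208,-.978])
E
```

```text
4.95 [ 0.47326947 -0.1562515   0.0809838 ] [-3.14120454e+00  1.16644128e-04  2.09882804e-01] [-0.70383063  0.37408204  0.27834017]
out,side 0.01487477107307784 0.0008619785188341194
```

View pics/c3.png

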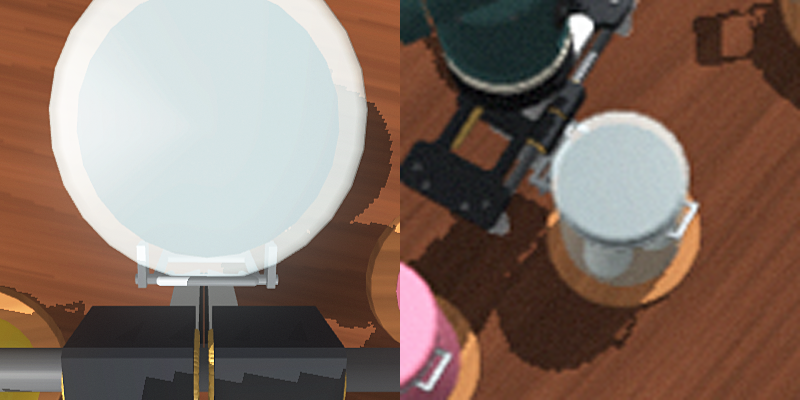

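The contact force has dropped to zero and the lever is no longer visible above the fingers, so it probably snapped shut. I'll back straight out, lift and look.

arm_command --pt "0 -1 0 0 0 0 0" --pt "0 -1.5 0 0 0 0 0" --pt "0 -1.5 0 0 0 0 0" --pt "0 0 0 -3 0 0 0" --pt "0 0 0 -3 0 0 0" --pt "0 0 0 -3 0 0 0" --pt "0 -2 0 -3 0 0 0" --pt "0 -2 0 -2 0 0 0" --pt "0 -2 0 0 0 0 0" --pt "0 0 0 0 0 0 0" --pt "0 0 0 0 0 0 0"

```text
time: 6.05
tool_pos: [0.3748, -0.1773, 0.2211]
ee_rot: [3.141, -0.001, 0.208]
wrist_force: [-0.6, -0.2, -1.2]
width: 0.0005
```

```bash
python3 - <<'E'
from h import *
w=eyes.snapshot("wrist")[0:300,120:520]; s=eyes.snapshot("scene")[100:320,220:460]; t=eyes.snapshot("top")[130:330,180:400]
f=lambda a:cv2.resize(a,(400,300),interpolation=cv2.INTER_CUBIC)
cv2.imwrite("pics/c4.png",np.vstack([np.hstack([w,f(s)]),np.hstack([f(t),f(cv2.imread("pics/top0.png")[130:330,180:400])])])); o=sensors.get_obs(); print(o["time"],o["tool_pos"],o["wrist_force"])
E
```

```text
6.2 [ 0.37549898 -0.17699165  0.22046936] [-0.15117508 -0.83207925  0.77612862]
```

View pics/c4.png

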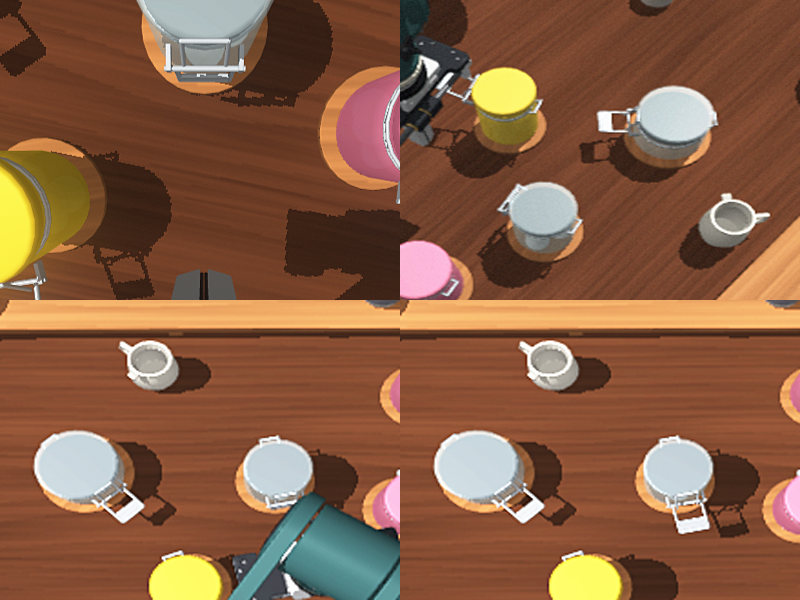

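The tall jar's tab now hangs directly below its pin (wrist crop, pin (205,66), tab (205,75)). The link lies over the lid rim. The squat clasp is still out at the same pixels and the jug has not moved. The arm is clear of everything, so I'm handing in.

```bash
python3 -c "
from bench import job; print(job.close_job())"
```

```text
the job is handed in; nothing more can be done
None
```

The tall jar's clasp is shut. I pressed its thumb tab down and inward with the closed fingers until it went past dead centre and snapped, backed the arm clear, and handed the job in at about 6.2 s.

- **Clasp shut:** The force at the tool rose to about 6.4 N while pressing, then fell to about zero at the snap. After the arm withdrew, the lever still hung straight down under its pin, with the link over the lid rim. I judged this from the pictures and the force; the lever angle itself can't be read.
- **Bystanders:** In the top view the squat jar's clasp is still open and the jug stands in the same place as at the start.
- **Disagreement:** The scene and top views differed by about 1.5 pixels. That put the lid and tab heights about 10–15 mm too low. I therefore took the press position from the wrist view, and it matched the jar's stated sizes.

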